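# Seat the steel bench block in its wooden base

## Robot

A 6-joint arm with a two-finger parallel gripper is mounted at the origin on a cart in front of the work surface, level with it; the furniture and walls round the work are solid. World frame = base frame: x ahead of the robot, y to its left, z up, the work surface at z = 0. Lengths are in m, angles in rad, forces in N, time in s.
With the tool pointing down it reaches from about 0.35 to 0.875 m from the base axis. Payload 15.5 kg.
Tool frame: the origin (TCP) lies midway between the tips of the shut fingers; the grasp point (between the pads) lies 19 mm behind it; z points along the fingers, y is the line along which they close (so a half turn about z gives the same grasp; the last joint's range is limited). The gripper opens to 85 mm and grips with 20 to 120 N. Pads are 22 mm wide; open, the fingers measure 114 mm over their backs; the gripper's body (76 mm by 85 mm) begins 54 mm behind the grasp point. The pads swing forward as they close: fully open they stand 13 mm farther back than shut.
Start: joints at [1.147, 0.494, 1.345, -0, 1.302, -0.096], TCP at [0.202, 0.592, 0.231] pointing down, gripper open.
Joint ranges: [-2.91, 2.91], [-0.82, 2.16], [0.22, 2.67], [-1.22, 4.37], [0.12, 2.79], [-3.08, 3.08]. Speed limits (rad/s): [1.89, 1.89, 2.57, 3.01, 3.01, 3.01].

## Interface

Orientations are given as a unit quaternion [x, y, z, w].
In Python, from plant import monitor, cams, job_done gives the robot as it stands.
- The arm moves only by the tool carry_out, never from a script. Its argument "series" is a list of rows, each a list of 3 entries, a list of its own where there are three numbers: the shift along the tool's x, y, z in cm, then the turn about the tool's z in rad, then the opening, from 0 (shut) to 1 (fully open). In form: [[[tx, ty, tz], spin, jaw], ...]. A call has exactly 8 rows; each row is the pose to reach, as a shift and turn from the pose commanded when the call began, along the tool's axes at that moment; what a row does not reach only later rows make up. A row lasts 1/8 s, in which the tool goes at most 62.5 mm and 10.7 degrees, less where a joint would pass 70% of its speed; a pose out of reach is approached as far as the arm can. A call with a gripper value outside its range is refused whole. The fingers move at their own pace and stop on an object; the grip force is fixed at half the most. Time passes only in rows, so rows that repeat a pose let the fingers close, or fill a call up. It gives the time, the measured TCP pose, the force, the opening and the grip force at its end, in the units of the state.
- monitor.get_state(): the state, without advancing time (a new reading comes with each control period).
- cams.snapshot(name): name is "scene" or "top" or "wrist"; returns a dict with "color" (384x512x3 uint8, blue, green, red), "z_map" (384x512 float32, m along the optical axis (not along the pixel's ray), 0 where there is no reading), "camera_matrix" (3x3 intrinsics, pixels), "dist" ([k1, k2, p1, p2, k3] as OpenCV has them; the pictures are not rectified), "extrinsics" (4x4, takes a point from camera to world coordinates); the wrist camera has in their place "tool_from_camera" (4x4, takes a point from camera to tool coordinates, whose origin is the TCP and whose axes are the flange's). Camera axes: x right, y down, z forward; pixel columns grow to the right and rows downward; lengths in m; the calibration is good to about 2 mm. A picture is of the moment at which its call begins: read the wrist's pose just before it.
- job_done(): hands the job in; it is judged then, once.
The state is a dict: "clock": time; "qpos": joint angles; "dq": joint speeds; "joint_torque": joint torques, N m; "eef_pos": TCP position; "orientation": TCP orientation; "wrist_force": force on the tool from outside, world axes, zero at the start; "ft_torque": the same for the moment, N m; "finger_gap": finger opening in m; "gripper_force": force on a finger pad.
Only numpy, scipy, OpenCV 4.12 (cv2) and the standard library are available. Lean on these libraries where they do the work, as an engineer would, in place of code of your own. Each camera call takes 0.05 s, during which the arm holds its last target. There are 200 camera calls.

## Task

Get the bench ready for hammering: pick up the rectangular steel bench block and seat it flat and fully home in the rectangular recess of the wooden base. Lower it in rather than dropping it, and leave the fire brick and the round steel cup where they are.

Things in the scene. Friction and masses are not known exactly. Their poses are not given: they have to be found in the camera images.
- block_centre (a point): centre of the bench block, a loose rectangular block of plain grey steel, 44 mm along its x, 68 mm along its y, 28 mm high (z up), about 0.5 to 0.8 kg; it lies flat on the bench. Grasp it across the 44 mm width. Half a turn makes no difference.
- recess (a point): centre of the floor of the rectangular recess (54 mm x, 78 mm y, 10 mm deep, 3 mm bevelled mouth; block has 5 mm play each side) in a fixed wooden base, 110 x 200 mm (same x, y), 24 mm high; recess floor 14 mm above the bench. Base centre is 46 mm along +y; a round recess (64 mm wide, not for the block) 96 mm along +y. Seated, the block's centre is 14 mm above this point.
- fire_brick: bystander: loose, scorched brown piece of fire brick, 100 mm (x) by 39 mm (y) by 25 mm high; origin at the centre of its underside
- steel_cup: bystander: loose, round, shallow turned steel cup, 56 mm diameter, 18 mm high; origin at the centre of its underside
There are look-alikes about, which are no part of the job. Leave any orange or turquoise look-alike of the part that bears block_centre alone.

How it is judged:
On the way:
1. the block has been lifted clear of the bench (height (world z) of block_centre above 0.05 m), for 0.1 s.
At the end, for the whole second after the job is handed in: the steel block lies flat (within 4.5 degrees) on the floor of the rectangular recess: its centre within 12 mm of the recess centre from above, 10.5 to 17.5 mm above the recess floor, and its sides within 15 degrees of the recess's (z of block_centre in the frame of recess between 0.0105 and 0.0175 m and horizontal distance between block_centre and recess below 0.012 m and angle between the x axis of block_centre and the x axis of recess, either way round below 0.26 rad and angle between block_centre's own z axis and vertical below 0.08 rad); the robot touches nothing.
It fails at once if the block was let go in the air, more than 40 mm above its seat (height (world z) of block_centre above 0.068 m and contact force between steel_block and anything else below 0.01 N).
It fails at once if the fire brick was moved by more than 30 mm (distance of fire_brick from where it was at the start of the episode above 0.03 m).
It fails at once if the steel cup was moved by more than 30 mm (distance of steel_cup from where it was at the start of the episode above 0.03 m).
It also fails if it takes over 35 s, if anything falls off the work surface, if the arm or the gripper's body presses on something with over 40 N, if the wrist force passes 120 N, or if a joint passes its speed limit or range.

## Working session

There is one attempt and no reset: what is moved stays moved. The work goes in short steps, Python scripts to look and compute and a tool call to move; the robot and the scene stay as the last step left them, time stands still between calls to the robot, and variables do not carry over. Pictures are saved under pics/ and viewed, at most 10 in all, crops included, and the job is handed in when it is done.

Besides the shell and the picture viewer there is one more tool, called after "Request:" by a JSON object that holds its "method" and its "body", one argument or row to a line. carry_out: Moves the arm, as the interface text tells. Its arguments: {"type":"object","properties":{"series":{"type":"array","items":{"type":"array"}}},"required":["series"]}

```bash
mkdir -p pics
cat > h.py <<'E'
import numpy as np, cv2
from plant import monitor, cams, job_done
from scipy.spatial.transform import Rotation as R
def snap(n):
    s=monitor.get_state(); d=cams.snapshot(n)
    if n=='wrist':
        T=np.eye(4);T[:3,:3]=R.from_quat(s['orientation']).as_matrix();T[:3,3]=s['eef_pos']
        d['extrinsics']=T@np.array(d['tool_from_camera'])
    return s,d
def cloud(d):
    z=d['z_map'];h,w=z.shape
    uv=np.stack(np.meshgrid(np.arange(w),np.arange(h)),-1).reshape(-1,1,2).astype(np.float64)
    n=cv2.undistortPoints(uv,np.array(d['camera_matrix']),np.array(d['dist'])).reshape(h,w,2)
    P=np.dstack([n*z[...,None],z]);E=np.array(d['extrinsics'])
    P=P@E[:3,:3].T+E[:3,3];P[z==0]=np.nan
    return P
E
python3 - <<'E'
from h import *
for n in('top','scene'):
    s,d=snap(n);cv2.imwrite(f'pics/{n}0.png',d['color']);np.save(n+'.npy',cloud(d));print(np.array(d['extrinsics']).round(3))
print(s)
E
```

```text
[[ 1.700e-02 -9.830e-01  1.810e-01  3.190e-01]
 [-1.000e+00 -1.800e-02 -5.000e-03 -1.000e-03]
 [ 8.000e-03 -1.810e-01 -9.830e-01  1.499e+00]
 [ 0.000e+00  0.000e+00  0.000e+00  1.000e+00]]
[[ 0.646 -0.381  0.661 -0.204]
 [-0.763 -0.339  0.551 -0.702]
 [ 0.014 -0.86  -0.509  0.652]
 [ 0.     0.     0.     1.   ]]
{'clock': 0.05, 'qpos': array([ 1.14649441e+00,  4.94199174e-01,  1.34608961e+00, -3.54663702e-06,
        1.30252852e+00, -9.55206982e-02]), 'dq': array([-0.00073613, -0.00169259,  0.00140297,  0.00031801,  0.0015009 ,
        0.0002784 ]), 'joint_torque': array([-5.15006832e-04, -8.84424019e+01, -3.84979641e+01, -3.58261013e-04,
        5.02055831e-03,  2.42256357e-05]), 'eef_pos': array([0.20167285, 0.59120155, 0.23070439]), 'orientation': array([ 1.63650693e-01,  9.86518158e-01, -5.92196522e-04, -1.55711777e-04]), 'wrist_force': array([ 0.08286999, -1.06093467,  0.50906562]), 'ft_torque': array([-0.03112682, -0.03467777,  0.036446  ]), 'gripper_force': 0.0, 'finger_gap': 0.08529131385661916}
```

View pics/top0.png

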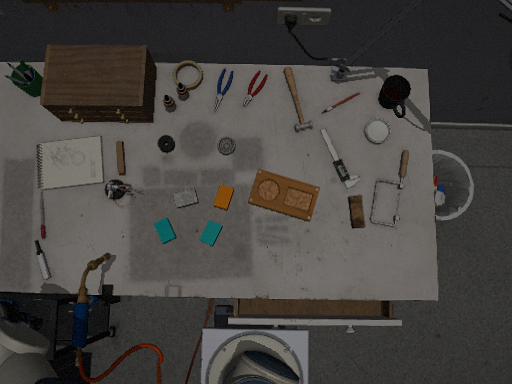

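View pics/scene0.png

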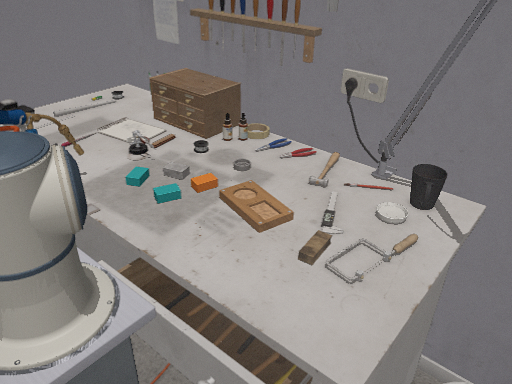

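The top view shows the grey block at about (186,198). The base is at (285,195), with its rectangular recess at (298,198). The orange and turquoise look-alikes are at (224,197), (165,231) and (211,233), the cup at (227,146) and the brick at (356,211).

Run:
```python
from h import *
P=np.load('top.npy')
for (u,v) in [(186,198),(298,198),(269,189),(285,195),(227,146),(356,211),(224,197),(165,231),(211,233)]: print(u,v,P[v,u].round(4))
def rect(name,box,lo,hi):
    u0,u1,v0,v1=box;Q=P[v0:v1,u0:u1];m=((Q[...,2]>lo)&(Q[...,2]<hi)).astype(np.uint8)
    n,l,st,c=cv2.connectedComponentsWithStats(m);k=1+np.argmax(st[1:,4]);q=Q[l==k]
    r=cv2.minAreaRect((q[:,:2]*1000).astype(np.float32));print(name,r,np.median(q[:,2]))
rect('block',(168,205,182,215),.018,.04)
rect('base',(240,330,160,230),.018,.04)
```

```text
186 198 [0.5354 0.2192 0.0296]
298 198 [ 0.5442 -0.1251  0.0136]
269 189 [ 0.5705 -0.0349  0.0155]
285 195 [ 0.5511 -0.0841  0.0249]
227 146 [0.7091 0.1003 0.0016]
356 211 [ 0.5051 -0.3026  0.0259]
224 197 [0.5405 0.1027 0.0312]
165 231 [0.433  0.2779 0.0331]
211 233 [0.43   0.1389 0.0295]
block ((538.1771850585938, 222.1481475830078), (45.07174301147461, 68.18548583984375), 16.068891525268555) 0.029657208844531602
base ((552.2280883789062, -80.18352508544922), (199.89093017578125, 110.94615173339844), 74.0267562866211) 0.024492797534287902
```

```bash
cat >> h.py <<'E'
def go(x,y,z,ang,s=None):
    "shift (cm, tool axes) and spin so that TCP is at x,y,z with tool y at world angle ang deg"
    s=s or monitor.get_state();M=R.from_quat(s['orientation']).as_matrix()
    a=np.degrees(np.arctan2(M[1,1],M[0,1]));sp=(a-ang+90)%180-90
    print('shift cm',(100*M.T@(np.array([x,y,z])-s['eef_pos'])).round(2),'spin',np.radians(sp).round(3),'pos',s['eef_pos'].round(4),'ang',a.round(2),'tool z',M[:,2].round(4),'t',s['clock'],'gap',s['finger_gap'])
E
python3 - <<'E'
from h import *
go(.538,.222,.16,16.07)
P=np.load('top.npy').reshape(-1,3);m=(P[:,0]>.15)&(P[:,0]<.65)&(P[:,1]>-.3)&(P[:,1]<.6)&(P[:,2]>.04)&(P[:,2]<.4)
print(m.sum(),P[m][:,2].max() if m.any() else 0,P[m][::20].round(3)[:25])
E
```

```text
shift cm [-43.75 -24.08   7.1 ] spin 0.962 pos [0.2017 0.5912 0.2308] ang 71.16 tool z [-5.e-04 -1.e-03 -1.e+00] t 0.1 gap 0.08547518196165126
1746 0.3998903246968155 [[0.576 0.449 0.058]
 [0.57  0.395 0.063]
 [0.567 0.395 0.061]
 [0.561 0.445 0.056]
 [0.56  0.375 0.053]
 [0.556 0.378 0.054]
 [0.554 0.364 0.049]
 [0.546 0.445 0.052]
 [0.53  0.446 0.056]
 [0.352 0.441 0.1  ]
 [0.346 0.44  0.121]
 [0.34  0.452 0.133]
 [0.337 0.443 0.134]
 [0.335 0.436 0.13 ]
 [0.328 0.459 0.163]
 [0.326 0.442 0.16 ]
 [0.32  0.453 0.169]
 [0.314 0.461 0.183]
 [0.306 0.458 0.198]
 [0.296 0.46  0.2  ]
 [0.283 0.458 0.21 ]
 [0.27  0.457 0.216]
 [0.262 0.452 0.216]
 [0.258 0.444 0.222]
 [0.25  0.454 0.221]]
```

Run:
```python
from h import *
P=np.load('top.npy').reshape(-1,3);m=(P[:,0]>.1)&(P[:,0]<.75)&(P[:,1]>-.4)&(P[:,1]<.75)&(P[:,2]>.2)
q=P[m];print(len(q));H,_,_=np.histogram2d(q[:,0],q[:,1],bins=[np.arange(.1,.8,.05),np.arange(-.4,.8,.05)])
for i,j in np.argwhere(H>0):
    k=(abs(q[:,0]-.125-.05*i)<.025)&(abs(q[:,1]+.375-.05*j)<.025);print(round(.1+.05*i,2),round(-.4+.05*j,2),int(H[i,j]),q[k,2].max().round(3))
```

```text
5355
0.1 -0.1 27 0.31
0.1 -0.05 269 0.332
0.1 0.0 202 0.33
0.1 0.2 82 0.284
0.1 0.25 103 0.759
0.1 0.3 255 0.739
0.1 0.35 279 0.737
0.1 0.4 293 0.71
0.1 0.45 25 0.265
0.15 0.25 188 0.804
0.15 0.3 187 0.803
0.15 0.35 1025 0.718
0.15 0.4 962 0.692
0.15 0.45 69 0.263
0.15 0.5 228 0.354
0.15 0.55 99 0.395
0.2 0.4 488 0.663
0.2 0.45 191 0.632
0.2 0.5 42 0.45
0.2 0.55 235 0.445
0.2 0.6 2 0.25
0.25 0.4 23 0.222
0.25 0.45 78 0.224
0.3 0.45 3 0.201
```

Request:
{"method": "carry_out", "body": {
  "series": [
    [[0,0,-6],0,1],
    [[0,0,-12],0,1],
    [[-4,-2.5,-12],0,1],
    [[-10,-5.5,-12],0.15,1],
    [[-15,-8.5,-12],0.3,1],
    [[-20,-11,-12],0.45,1],
    [[-25,-14,-12],0.6,1],
    [[-30,-16.5,-12],0.75,1]
  ]
}}

```text
clock: 1.1
eef_pos: [0.4333, 0.3368, 0.3512]
orientation: [0.516, 0.857, -0.0, -0.0]
wrist_force: [0.6, 0.2, 0.7]
finger_gap: 0.0856
gripper_force: 0.0
```

```bash
python3 -c "
from h import *
go(.538,.222,.20,16.07)"
```

```text
shift cm [-15.04   3.89  15.12] spin 0.207 pos [0.4333 0.3368 0.3512] ang 27.9 tool z [-3.e-04 -2.e-04 -1.e+00] t 1.1 gap 0.0856374175054611
```

Request:
{"method": "carry_out", "body": {
  "series": [
    [[-5,1.3,4],0.1,1],
    [[-10,2.6,8],0.2,1],
    [[-15,3.9,10],0.207,1],
    [[-15,3.9,15.1],0.207,1],
    [[-15,3.9,15.1],0.207,1],
    [[-15,3.9,15.1],0.207,1],
    [[-15,3.9,15.1],0.207,1],
    [[-15,3.9,15.1],0.207,1]
  ]
}}

```text
clock: 2.1
eef_pos: [0.538, 0.2253, 0.2017]
orientation: [0.599, 0.801, 0.001, 0.001]
wrist_force: [-0.0, -0.3, 0.3]
finger_gap: 0.0849
gripper_force: 0.0
```

Run:
```python
from h import *
s,d=snap('wrist');cv2.imwrite('pics/w1.png',d['color']);P=cloud(d)
m=((P[...,2]>.018)&(P[...,2]<.04)&(np.hypot(P[...,0]-.538,P[...,1]-.222)<.07)).astype(np.uint8)
n,l,st,c=cv2.connectedComponentsWithStats(m);k=1+np.argmax(st[1:,4]);q=P[l==k]
print(cv2.minAreaRect((q[:,:2]*1000).astype(np.float32)),np.median(q[:,2]),st[1:,4],c[k])
go(.538,.222,.01,16.07,s)
```

```text
((540.3640747070312, 220.79188537597656), (44.031654357910156, 67.69718170166016), 16.59457015991211) 0.02851004491214265 [2307] [259.82097963 183.5171218 ]
shift cm [-0.31 -0.14 19.17] spin 0.005 pos [0.538  0.2253 0.2017] ang 16.37 tool z [ 2.1e-03  6.0e-04 -1.0e+00] t 2.1 gap 0.08494787650907344
```

View pics/w1.png

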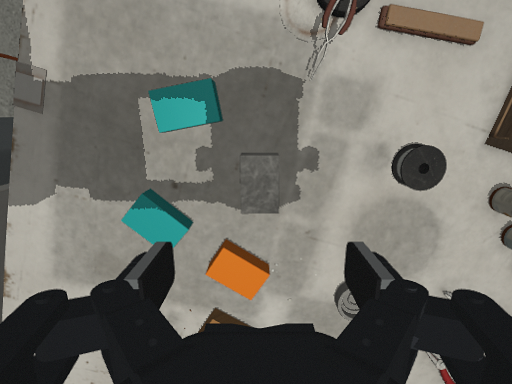

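The block is at (260,183), square to the jaws and midway between the fingers. The wrist measurement puts it at (0.540, 0.221), 16.5°, top at 28.5 mm, which agrees with the top view.

```bash
python3 -c "
from h import *
go(.540,.221,.010,16.4)"
```

```text
shift cm [-0.46  0.05 19.13] spin -0.001 pos [0.5379 0.2252 0.2013] ang 16.36 tool z [ 1.6e-03  5.0e-04 -1.0e+00] t 2.15 gap 0.08574562444271366
```

Request:
{"method": "carry_out", "body": {
  "series": [
    [[-0.5,0,5],0,1],
    [[-0.5,0,9],0,1],
    [[-0.5,0,12],0,1],
    [[-0.5,0,14],0,1],
    [[-0.5,0,15],0,1],
    [[-0.5,0,15],0,1],
    [[-0.5,0,15],0,1],
    [[-0.5,0,15],0,1]
  ]
}}

```text
clock: 3.15
eef_pos: [0.5396, 0.22, 0.0511]
orientation: [0.599, 0.8, 0.001, 0.0]
wrist_force: [-0.5, 0.9, -0.2]
finger_gap: 0.0854
gripper_force: 0.0
```

```bash
python3 -c "
from h import *
go(.540,.221,.010,16.4)"
```

```text
shift cm [0.08 0.06 4.11] spin -0.001 pos [0.5396 0.22   0.0511] ang 16.33 tool z [ 1.3e-03  4.0e-04 -1.0e+00] t 3.15 gap 0.0854191455356494
```

Request:
{"method": "carry_out", "body": {
  "series": [
    [[0,0,2],0,1],
    [[0,0,3.5],0,1],
    [[0,0,4.1],0,1],
    [[0,0,4.1],0,0.6],
    [[0,0,4.1],0,0],
    [[0,0,4.1],0,0],
    [[0,0,4.1],0,0],
    [[0,0,4.1],0,0]
  ]
}}

```text
clock: 4.15
eef_pos: [0.5395, 0.2201, 0.0101]
orientation: [0.6, 0.8, 0.0, 0.0]
wrist_force: [-1.9, -0.8, 5.5]
finger_gap: 0.0423
gripper_force: 62.0
```

Request:
{"method": "carry_out", "body": {
  "series": [
    [[0,0,0],0,0],
    [[0,0,0],0,0],
    [[0,0,-0.5],0,0],
    [[0,0,-1.5],0,0],
    [[0,0,-3],0,0],
    [[0,0,-5],0,0],
    [[0,0,-7],0,0],
    [[0,0,-7],0,0]
  ]
}}

```text
clock: 5.15
eef_pos: [0.5401, 0.2202, 0.0812]
orientation: [0.6, 0.8, 0.001, 0.001]
wrist_force: [0.2, -0.0, -5.8]
finger_gap: 0.0425
gripper_force: 62.3
```

Run:
```python
from h import *
s,d=snap('wrist');cv2.imwrite('pics/w2.png',d['color']);print(s['gripper_force'],s['wrist_force'])
go(.5395,-.1244,.13,-15.9,s)
```

```text
62.31585144996643 [ 0.20745324 -0.04962359 -5.76079037]
shift cm [-33.06  -9.73  -4.91] spin 0.563 pos [0.5401 0.2202 0.0812] ang 16.33 tool z [ 3.2e-03  9.0e-04 -1.0e+00] t 5.15 gap 0.042479952769630173
```

View pics/w2.png

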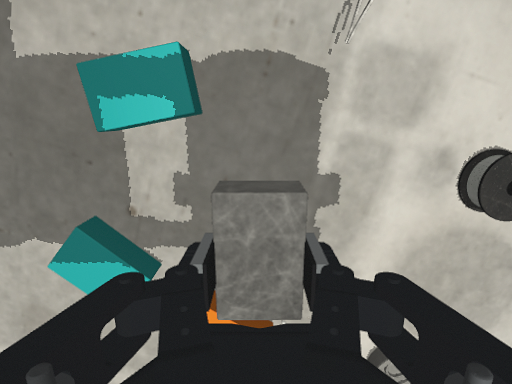

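The block is held square between the pads, spanning about (212–308, 180–320). I'll rise and carry it above the recess.

Request:
{"method": "carry_out", "body": {
  "series": [
    [[0,0,-3],0,0],
    [[-3,-1,-5],0,0],
    [[-8,-2.5,-5],0.1,0],
    [[-13,-4,-5],0.2,0],
    [[-18,-5.5,-5],0.3,0],
    [[-23,-7,-5],0.4,0],
    [[-28,-8.5,-5],0.5,0],
    [[-31,-9.2,-5],0.563,0]
  ]
}}

```text
clock: 6.2
eef_pos: [0.5373, -0.1057, 0.1285]
orientation: [0.8, 0.601, -0.0, -0.0]
wrist_force: [-0.4, 0.5, -5.7]
finger_gap: 0.0425
gripper_force: 63.7
```

Request:
{"method": "carry_out", "body": {
  "series": [
    [[0,0,0],0,0],
    [[0,0,0],0,0],
    [[0,0,0],0,0],
    [[0,0,0],0,0],
    [[0,0,0],0,0],
    [[0,0,0],0,0],
    [[0,0,0],0,0],
    [[0,0,0],0,0]
  ]
}}

```text
clock: 7.2
eef_pos: [0.538, -0.1035, 0.1293]
orientation: [0.798, 0.602, -0.0, 0.0]
wrist_force: [0.7, 0.3, -6.0]
finger_gap: 0.0427
gripper_force: 63.7
```

Run:
```python
from h import *
s,d=snap('wrist');cv2.imwrite('pics/w3.png',d['color']);P=cloud(d)
go(.5395,-.1244,.03,-15.9,s)
x0,y0,z0=s['eef_pos']
# held block: points around tcp, top face
t=(P[...,2]>z0+.005)&(P[...,2]<z0+.03)&(np.hypot(P[...,0]-x0,P[...,1]-y0)<.05)&(d['color'].max(-1)>75)
m=cv2.morphologyEx(t.astype(np.uint8),cv2.MORPH_OPEN,np.ones((5,5)));q=P[m>0]
print(m.sum(),cv2.minAreaRect((q[:,:2]*1000).astype(np.float32)),np.median(q[:,2])-z0)
s,d=snap('top');P=cloud(d);print('top recess depth pts',np.nanmin(P[185:212,284:312,2]))
```

```text
shift cm [-1.97  0.72  9.93] spin -0.0 pos [ 0.538  -0.1035  0.1293] ang -15.93 tool z [ 0. -0. -1.] t 7.2 gap 0.042672945626375136
11733 ((538.47021484375, -103.01934051513672), (68.34043884277344, 55.388526916503906), 73.96521759033203) 0.018268094781096256
top recess depth pts 0.00866057450739266
```

View pics/w3.png

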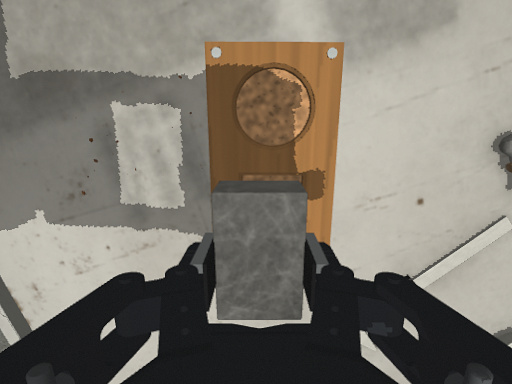

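The block hangs level, centred on the TCP to within about 1 mm, with its underside 10 mm below it. The round recess shows at (273,105). I'll check the base position from this closer view.

Run:
```python
from h import *
s,d=snap('wrist');P=cloud(d);c=d['color']
ey=np.array([np.cos(np.radians(74)),np.sin(np.radians(74))]);ex=np.array([ey[1],-ey[0]])
o=np.array([.5395,-.1244])
A=(P[...,:2]-o)@ex*1000;B=(P[...,:2]-o)@ey*1000
top=(P[...,2]>.02)&(P[...,2]<.029)
g=top&(B>30)&(B<145)
for lo in (40,70,100,125):
    k=g&(B>lo)&(B<lo+15);print(lo,np.percentile(A[k],[.5,99.5]).round(1),k.sum())
k=top&(abs(A)<50)&(B>110)&(B<160);print('far edge',np.percentile(B[k],99.5),'expect 146', np.median(P[k][:,2]))
f=((P[...,2]>.008)&(P[...,2]<.0185)&(abs(A)<45)&(B>50)&(B<140));print('round',f.sum(),np.percentile(A[f],[1,99]),np.percentile(B[f],[1,99]))
```

```text
40 [-49.7  58.5] 2130
70 [-50.   58.9] 1311
100 [-49.9  58.9] 1275
125 [-49.8  58.9] 2740
far edge 145.27997990387829 expect 146 0.024324726088795184
round 4573 [-25.29758742  34.38900699] [ 65.85739256 126.13630636]
```

```bash
python3 -c "
from h import *
go(.5435,-.1255,.055,-16)"
```

```text
shift cm [-1.96  1.13  7.43] spin 0.001 pos [ 0.538  -0.1035  0.1293] ang -15.93 tool z [ 1.e-04 -0.e+00 -1.e+00] t 7.35 gap 0.04228412204255912
```

Request:
{"method": "carry_out", "body": {
  "series": [
    [[-1,0.6,2],0,0],
    [[-2,1.1,4],0,0],
    [[-2,1.1,6],0,0],
    [[-2,1.1,7],0,0],
    [[-2,1.1,7.4],0,0],
    [[-2,1.1,7.4],0,0],
    [[-2,1.1,7.4],0,0],
    [[-2,1.1,7.4],0,0]
  ]
}}

```text
clock: 8.35
eef_pos: [0.5433, -0.1258, 0.0558]
orientation: [0.798, 0.602, 0.0, 0.0]
wrist_force: [-0.3, -0.4, -5.7]
finger_gap: 0.0427
gripper_force: 63.6
```

Run:
```python
from h import *
s,d=snap('wrist');cv2.imwrite('pics/w4.png',d['color']);P=cloud(d);x0,y0,z0=s['eef_pos']
ey=np.array([np.cos(np.radians(74)),np.sin(np.radians(74))]);ex=np.array([ey[1],-ey[0]])
o=s['eef_pos'][:2]
A=(P[...,:2]-o)@ex*1000;B=(P[...,:2]-o)@ey*1000
top=(P[...,2]>.02)&(P[...,2]<.029)
for lo in (45,70,100,125):
    k=top&(B>lo)&(B<lo+15)&(abs(A)<70);print(lo,np.percentile(A[k],[.5,99.5]).round(1),k.sum())
k=top&(abs(A)<50)&(B>110)&(B<160);print('far edge',np.percentile(B[k],99.5))
f=((P[...,2]>.008)&(P[...,2]<.0185)&(abs(A)<45)&(B>50)&(B<140));print('round',f.sum(),np.percentile(A[f],[1,99]).mean(),np.percentile(B[f],[1,99]).mean())
b=(P[...,2]>z0+.012)&(P[...,2]<z0+.025)&(B>17)&(B<45)&(abs(A)<40)
print('block sides',np.percentile(A[b],[1,99]),'front',np.percentile(B[b],99))
go(.5435,-.1255,.024,-16,s)
```

```text
45 [-53.8  54.7] 4555
70 [-54.2  55.2] 2804
100 [-54.4  55.4] 2880
125 [-53.9  54.8] 1540
far edge 128.86080619562605
round 10009 0.4829681662733467 96.68697313108309
block sides [-20.93108654  21.7172212 ] front 34.632561063170044
shift cm [0.03 0.01 3.18] spin 0.001 pos [ 0.5433 -0.1258  0.0558] ang -15.92 tool z [ 8.e-04 -3.e-04 -1.e+00] t 8.35 gap 0.04266970449901866
```

View pics/w4.png

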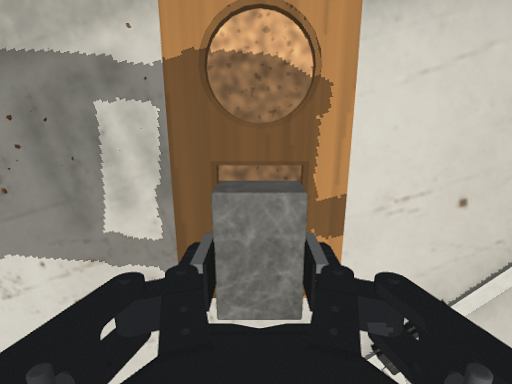

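The block is centred over the recess: base mid +0.5 mm, block mid +0.4 mm, round recess at 96.7 mm against the stated 96. I'll lower it gently.

Request:
{"method": "carry_out", "body": {
  "series": [
    [[0,0,0.8],0,0],
    [[0,0,1.5],0,0],
    [[0,0,2.1],0,0],
    [[0,0,2.5],0,0],
    [[0,0,2.8],0,0],
    [[0,0,3.0],0,0],
    [[0,0,3.1],0,0],
    [[0,0,3.1],0,0]
  ]
}}

```text
clock: 9.4
eef_pos: [0.5431, -0.1257, 0.0243]
orientation: [0.798, 0.602, 0.0, 0.0]
wrist_force: [-0.2, 0.8, -5.5]
finger_gap: 0.0427
gripper_force: 63.7
```

Request:
{"method": "carry_out", "body": {
  "series": [
    [[0,0,0.03],0,0],
    [[0,0,0.06],0,0],
    [[0,0,0.09],0,0],
    [[0,0,0.12],0,0],
    [[0,0,0.12],0,0],
    [[0,0,0.12],0,0],
    [[0,0,0.12],0,0],
    [[0,0,0.12],0,0]
  ]
}}

```text
clock: 10.4
eef_pos: [0.5432, -0.1258, 0.0241]
orientation: [0.798, 0.602, 0.0, 0.0]
wrist_force: [-5.6, 1.9, 17.9]
finger_gap: 0.0421
gripper_force: 66.5
```

Contact came at the expected seated height of 24 mm. I'll ease off, open and retreat straight up.

Request:
{"method": "carry_out", "body": {
  "series": [
    [[0,0,-0.05],0,0],
    [[0,0,-0.05],0,0.6],
    [[0,0,-0.05],0,0.8],
    [[0,0,-0.05],0,1],
    [[0,0,-0.05],0,1],
    [[0,0,-1.5],0,1],
    [[0,0,-5],0,1],
    [[0,0,-10],0,1]
  ]
}}

```text
clock: 11.4
eef_pos: [0.5424, -0.1255, 0.1243]
orientation: [0.798, 0.602, -0.0, -0.001]
wrist_force: [0.9, -1.2, 0.3]
finger_gap: 0.0854
gripper_force: 0.0
```

Request:
{"method": "carry_out", "body": {
  "series": [
    [[0,0,-2],0,1],
    [[0,0,-4],0,1],
    [[0,0,-4],0,1],
    [[0,0,-4],0,1],
    [[0,0,-4],0,1],
    [[0,0,-4],0,1],
    [[0,0,-4],0,1],
    [[0,0,-4],0,1]
  ]
}}

```text
clock: 12.4
eef_pos: [0.543, -0.1257, 0.1629]
orientation: [0.798, 0.602, -0.0, -0.0]
wrist_force: [0.3, -0.4, 0.5]
finger_gap: 0.0852
gripper_force: 0.0
```

Run:
```python
from h import *
s,d=snap('wrist');cv2.imwrite('pics/w5.png',d['color']);P=cloud(d)
m=((P[...,2]>.034)&(P[...,2]<.06)&(np.hypot(P[...,0]-.543,P[...,1]+.1257)<.06));q=P[m]
print(cv2.minAreaRect((q[:,:2]*1000).astype(np.float32)),np.median(q[:,2]))
r=np.linalg.lstsq(np.c_[q[:,:2],np.ones(len(q))],q[:,2],rcond=None)[0];print('slope',r[:2],s['clock'],s['wrist_force'])
```

```text
((543.6874389648438, -125.7344741821289), (68.64679718017578, 44.087345123291016), 74.02985382080078) 0.042501234371792845
slope [-0.00307151 -0.00632106] 12.4 [ 0.29622751 -0.43040462  0.4698409 ]
```

View pics/w5.png

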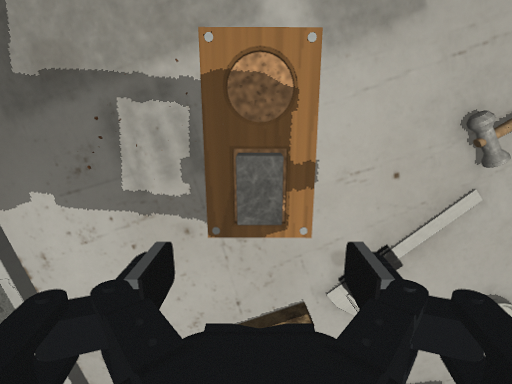

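The block sits in the recess at about (260,188). It is flat, its top is at 42.5 mm (42 expected), and it is square with the base. The gripper is clear.

```bash
python3 -c "
from plant import job_done
print(job_done())"
```

```text
the job is handed in; nothing more can be done
None
```

The steel bench block is seated flat and fully home in the rectangular recess, the fire brick and steel cup were not touched, and the job is handed in; no verdict came back.

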